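# Gauge two idler sleeves, then hold the belt tensioner back past its ratchet

## Task

I am fitting the idler to this belt drive: try the two brass sleeves on the gauge pin, leave the one that slides right down standing on the pin and put the one that will not go on into the red scrap tray. Then, with the gripper on its black roller or the arm, push the sprung tensioner arm back past the last click of its ratchet, a little further so that the pawl carries no load but not onto the end stop, and keep holding it there. Finish while still holding the arm back, and leave everything else on the bench where it is.

Things in the scene. Friction and masses are not known exactly. Their poses are not given: they have to be found in the camera images.
- sleeve_1: a plain brass tube, 30 mm outside diameter, 30 mm long, 0.07 to 0.14 kg, standing upright at first. Origin: centre of its lower end; z up its bore. One of the two sleeves has 2.4 mm play on the gauge pin and slides right down; the other is 1.6 mm too small and stays on the pin's taper, its lower end about 30 mm above the block. Outside alike; either may stand in either place
- sleeve_2: the other brass sleeve, alike outside: 30 mm diameter, 30 mm long; origin: centre of its lower end, z up its bore
- sleeve_1_mid (a point): the middle of sleeve_1's bore, 15 mm from either end
- sleeve_2_mid (a point): the middle of sleeve_2's bore, 15 mm from either end
- gauge: the gauge: a dark steel block 64 x 64 x 20 mm fixed to the bench, with an upright bright steel pin of 14 mm diameter in its middle. The pin stands 36 mm above the block, of which the top 7 mm taper to 6 mm diameter. Origin: centre of the block's underside
- pin_foot (a point): the foot of the gauge pin, on the top face of the block, 20 mm above the bench; z up. A sleeve that fits stands with its origin here
- pin_tip (a point): the top of the gauge pin, 56 mm above the bench
- scrap_tray: the red plastic scrap tray, open on top, fixed: 110 (its x) x 120 (its y) x 40 mm high, walls and floor 4 mm. Origin: centre of its underside
- scrap_tray_in (a point): centre of the scrap tray's inner floor, 4 mm above the bench
- drive: the belt drive: a grey plate 260 (x) x 300 (y) mm fixed to the bench, top face 20 mm up, no belt on. Origin: middle of its underside. On it, in mm: tensioner pivot (0, -85); dark crank pulley, radius 40, at (-82, -97); pump pulley, radius 34, at (68, 104); both 83 high; bare idler stud (-35, 112), 82 high; two stop pins 50 high by the arm. The space on the roller's -x side is free
- pivot (a point): a point on the vertical pivot axis of the tensioner arm, 62 mm above the bench; axes as drive
- tensioner_arm: the sprung tensioner arm: dark drum of 34 mm radius on the pivot, alloy arm 22 mm wide (36 to 47 mm above the bench), roller on its end 105 mm from the pivot, steel sector of 55 mm radius with three saw teeth. Origin: on the pivot axis at bench height; axes as drive when the joint reads 0. Roller centre at (-44, 95, 63) mm in this frame
- tensioner (a joint): arm angle in rad: 0 on its rest stop, grows clockwise seen from above as it is pushed back (roller towards the drive's +x; first 25 degrees left of +x); end stop at 0.80. A spring returns it: at the roller 7 N at 0, 12 N at 0.6, and up to 4 N more on a tooth. Clicks at 0.20, 0.33 and 0.46 (last); if let go it drops back on the pawl, to 0.44. Held right: beyond 0.50, below 0.78
- roller: the tensioner's black roller, 48 mm diameter, free to spin, 50 to 76 mm above the bench, with an 18 mm hex bolt head over it up to 85 mm. Origin: its centre, 63 mm above the bench
- pawl (a joint): the yellow spring-loaded pawl slider in its dark guide beside the drum, on the drive's +x side: 0 m when it is fully in (dropped behind a tooth), about 0.003 m when it rides on a tooth's crest. It works by itself
- socket: a steel hex socket standing on the bench, 29 mm across, 34 mm high, near the sleeves; not to be moved
- new_idler: the grooved steel idler pulley waiting to be fitted, lying flat on the bench, 60 mm across, 28 mm high; not to be moved
- nut_jar: a small clear jar with a red lid, 64 mm across, 75 mm high; not to be moved
- spray_blue: a blue aerosol can, 64 mm across, 190 mm high, left; not to be moved
- spray_yellow: a yellow aerosol can with red cap, 64 mm across, 190 mm high, right; not to be moved
- wrench: a steel wrench lying on the bench near the robot, 200 mm long, 8 mm thick (origin: middle of its underside); not to be moved
- screwdriver: a screwdriver with yellow handle lying on the bench near the robot, 200 mm long, 26 mm thick (origin: below its middle); not to be moved
Things that resemble listed ones, but are neither listed nor needed, are in the scene too. What is meant by the gauge is not blue, and is the larger of those in its own colour.

How it is judged:
On the way, in this order (a step that is already met when the one before it is completed fails the run):
1. the sleeve that fits stands fully down on the gauge pin, the other lies or stands in the scrap tray, both let go (((horizontal distance between sleeve_1 and pin_foot below 0.004 m and z of sleeve_1 in the frame of pin_foot below 0.004 m and angle between sleeve_1's own z axis and vertical below 0.1 rad and linear speed of each of sleeve_1, sleeve_2 below 0.02 m/s and contact force between the fingers and sleeve_1 below 0.1 N and contact force between the fingers and sleeve_2 below 0.1 N and x of sleeve_2_mid in the frame of scrap_tray_in between -0.045 and 0.045 m and y of sleeve_2_mid in the frame of scrap_tray_in between -0.05 and 0.05 m and z of sleeve_2_mid in the frame of scrap_tray_in below 0.025 m) or (horizontal distance between sleeve_2 and pin_foot below 0.004 m and z of sleeve_2 in the frame of pin_foot below 0.004 m and angle between sleeve_2's own z axis and vertical below 0.1 rad and linear speed of each of sleeve_2, sleeve_1 below 0.02 m/s and contact force between the fingers and sleeve_2 below 0.1 N and contact force between the fingers and sleeve_1 below 0.1 N and x of sleeve_1_mid in the frame of scrap_tray_in between -0.045 and 0.045 m and y of sleeve_1_mid in the frame of scrap_tray_in between -0.05 and 0.05 m and z of sleeve_1_mid in the frame of scrap_tray_in below 0.025 m))), for 0.2 s.
2. the tensioner arm is pushed back past its last click and the pawl has dropped behind the last tooth (value of joint tensioner above 0.5 rad and value of joint pawl below 0.0015 m and contact force between the fingers and tensioner_arm above 4 N), for 0.2 s.
At the end, for the whole second after the job is handed in: Fitting sleeve fully down on the gauge pin (within 4 mm sideways and in height), the other inside the scrap tray, both let go; the gripper presses on the arm or roller with over 4 N and holds it still beyond 0.50 rad (last click 0.46), short of the end stop, pawl dropped in (all of step 2 and ((horizontal distance between sleeve_1 and pin_foot below 0.004 m and z of sleeve_1 in the frame of pin_foot below 0.004 m and angle between sleeve_1's own z axis and vertical below 0.1 rad and linear speed of each of sleeve_1, sleeve_2 below 0.02 m/s and contact force between the fingers and sleeve_1 below 0.1 N and contact force between the fingers and sleeve_2 below 0.1 N and x of sleeve_2_mid in the frame of scrap_tray_in between -0.045 and 0.045 m and y of sleeve_2_mid in the frame of scrap_tray_in between -0.05 and 0.05 m and z of sleeve_2_mid in the frame of scrap_tray_in below 0.025 m) or (horizontal distance between sleeve_2 and pin_foot below 0.004 m and z of sleeve_2 in the frame of pin_foot below 0.004 m and angle between sleeve_2's own z axis and vertical below 0.1 rad and linear speed of each of sleeve_2, sleeve_1 below 0.02 m/s and contact force between the fingers and sleeve_2 below 0.1 N and contact force between the fingers and sleeve_1 below 0.1 N and x of sleeve_1_mid in the frame of scrap_tray_in between -0.045 and 0.045 m and y of sleeve_1_mid in the frame of scrap_tray_in between -0.05 and 0.05 m and z of sleeve_1_mid in the frame of scrap_tray_in below 0.025 m)) and velocity of joint tensioner between -0.1 and 0.1 rad/s); the arm keeps its last pose, push and grip.
It fails at once if the tensioner arm is driven onto its end stop (0.80 rad; 0.78 counts) (value of joint tensioner above 0.78 rad).
It fails at once if another thing on the bench is moved more than 25 mm (distance of any of socket, new_idler, nut_jar, spray_blue, spray_yellow, wrench, screwdriver from where it was at the start of the episode above 0.025 m).
It also fails if it takes over 64 s, if anything falls off the work surface, if the arm or the gripper's body presses on something with over 40 N, if the wrist force passes 120 N, or if a joint passes its speed limit or range.

## Robot

A 6-joint arm with a two-finger parallel gripper is mounted at the origin on the work surface. World frame = base frame: x ahead of the robot, y to its left, z up, the work surface at z = 0. Lengths are in m, angles in rad, forces in N, time in s.
With the tool pointing down it reaches from about 0.4 to 0.925 m from the base axis. Payload 3.4 kg.
Tool frame: the origin (TCP) lies at the very end of the fingers, on their centre line; the grasp point (between the pads) lies 19 mm behind it; x points along the fingers, z is the direction in which the jaws open and shut, and the axes are right-handed (so a half turn about x gives the same grasp; the last joint's range is limited). The gripper opens to 85 mm and grips with 20 to 120 N. Pads are 22 mm wide; open, the fingers measure 114 mm over their backs; the gripper's body (76 mm by 85 mm) begins 54 mm behind the grasp point. The pads swing forward as they close: fully open they stand 13 mm farther back than shut.
Start: joints at [-1.21, 0.307, 1.506, -0, 1.328, -0.073], TCP at [0.242, -0.522, 0.203] pointing down, gripper open.
Joint ranges: [-3.12, 3.12], [-1.05, 2.28], [0.14, 2.33], [-1.42, 4.57], [0.1, 2.73], [-2.68, 2.68]. Speed limits (rad/s): [2.57, 2.57, 3.14, 3.14, 3.14, 3.14].

## Interface

Orientations are given as a 3x3 rotation matrix whose columns are the frame's x, y, z axes.
In Python, from station import arm gives the robot as it stands.
- The arm moves only by the tool drive_tool, never from a script. Its argument "steps" is a list of rows, each a list of 2 entries, a list of its own where there are three numbers: the shift along the tool's x, y, z in mm, then the turn about the tool's x in degrees. In form: [[[tx, ty, tz], twist], ...]. A call has 1 to 8 rows; each row shifts and turns the commanded pose from where the row before left it, along the tool's axes as they then stand; what a row does not reach is not made up. A row lasts 1/8 s, in which the tool goes at most 62.5 mm and 10.7 degrees, less where a joint would pass 70% of its speed; a pose out of reach is approached as far as the arm can. A call is refused whole if a number of a shift passes 62.5 or a number of a turn 10.7, either way. A call with a gripper value outside its range is refused whole. "claw" is the finger opening in mm, from 0 to 85.4, set as the call begins (left out, the last holds). The fingers move at their own pace and stop on an object; "grip_force" is the grip in N (left out, the last holds). Time passes only in rows, so rows that do not move let the fingers close. It gives the time, the measured TCP pose, the force and the opening at its end, in the units of the state.
- arm.sense(): the state, without advancing time (a new reading comes with each control period).
- arm.get_image(name): name is "scene" or "top"; returns a dict with "frame" (384x512x3 uint8, red, green, blue), "fov_y" (degrees; the focal length in pixels is half the picture's height over the tangent of half this angle, whatever the lens; pixels are square), "cx", "cy" (the principal point, pixels), "rvec" (rotation vector, rad) and "tvec" (3), from world to camera coordinates, as OpenCV has them. Camera axes: x right, y down, z forward; pixel columns grow to the right and rows downward; lengths in m; the calibration is good to about 2 mm. A picture is of the moment at which its call begins. There is no depth.
- arm.job_done(): hands the job in, once; it reports no verdict.
The state is a dict: "time": time; "qpos": joint angles; "qvel": joint speeds; "joint_torque": joint torques, N m; "eef_pos": TCP position; "orientation": TCP orientation; "wrist_force": force on the tool from outside, world axes, zero at the start; "wrist_torque": the same for the moment, N m; "finger_gap": opening from 0.0 (shut) to 1.0 (fully open).
Only numpy, scipy, OpenCV 4.12 (cv2) and the standard library are available. Lean on these libraries where they do the work, as an engineer would, in place of code of your own. Each camera call takes 0.05 s, during which the arm holds its last target. There are 200 camera calls.

## Working session

There is one attempt and no reset: what is moved stays moved. The work goes in short steps, Python scripts to look and compute and a tool call to move; the robot and the scene stay as the last step left them, time stands still between calls to the robot, and variables do not carry over. Pictures are saved under pics/ and viewed, about 8 in all and at most 12, crops included, and the job is handed in when it is done.

Besides the shell and the picture viewer there is one more tool, called after "Call:" as name(argument=value, ...), one argument or row to a line, values as JSON. drive_tool: Moves the arm, as the interface text tells. Its arguments: {"type":"object","properties":{"steps":{"type":"array","items":{"type":"array"}},"claw":{"type":"number"},"grip_force":{"type":"number"}},"required":["steps"]}

```bash
mkdir -p pics; cat > h.py <<'E'
import numpy as np, cv2
from station import arm
def get(n):
    d=arm.get_image(n); cv2.imwrite(f'pics/_last_{n}.png',d['frame'][:,:,::-1]); 
    np.savez(f'pics/_{n}.npz',**{k:np.array(v) for k,v in d.items()}); return d
def load(n): return dict(np.load(f'pics/_{n}.npz'))
def K(d):
    f=192/np.tan(np.radians(float(d['fov_y']))/2); return np.array([[f,0,float(d['cx'])],[0,f,float(d['cy'])],[0,0,1]])
def ray(d,u,v,z):
    R=cv2.Rodrigues(np.array(d['rvec'],float))[0]; t=np.array(d['tvec'],float).ravel()
    c=-R.T@t; r=R.T@np.linalg.inv(K(d))@np.array([u,v,1.]); return c+r*(z-c[2])/r[2]
def proj(d,p):
    return cv2.projectPoints(np.array(p,float).reshape(-1,3),np.array(d['rvec'],float),np.array(d['tvec'],float),K(d),None)[0].reshape(-1,2)
def save(d,name,box=None,s=1.5):
    im=d['frame'][:,:,::-1]; 
    if box: im=im[box[1]:box[3],box[0]:box[2]]
    cv2.imwrite('pics/'+name,cv2.resize(im,None,fx=s,fy=s,interpolation=cv2.INTER_CUBIC))
E
python3 - <<'E'
from h import *
s=arm.sense(); print({k:np.round(v,3).tolist() for k,v in s.items()})
for n in('scene','top'):
    d=get(n); save(d,n+'0.png',s=1.5)
    R=cv2.Rodrigues(np.array(d['rvec'],float))[0]; print(n,d['fov_y'],d['cx'],d['cy'],-R.T@np.array(d['tvec']).ravel(),R[2])
E
```

```text
{'time': 0.0, 'qpos': [-1.21, 0.308, 1.508, 0.0, 1.328, -0.073], 'qvel': [0.001, -0.001, -0.001, -0.002, -0.001, 0.001], 'joint_torque': [-0.002, -45.756, -25.191, -0.0, 0.014, 0.0], 'eef_pos': [0.241, -0.521, 0.202], 'orientation': [[-0.001, 0.907, 0.42], [0.002, 0.42, -0.907], [-1.0, 0.0, -0.002]], 'wrist_force': [-0.316, 0.165, 0.457], 'wrist_torque': [-0.008, 0.032, 0.006], 'finger_gap': 0.997}
scene 51.12350879368002 249.65898403355112 199.12528481416427 [0.95736875 0.77476367 1.11507321] [-0.30008344 -0.56959817 -0.76518485]
top 42.93702839562067 256.65334429885695 200.27867275172866 [ 0.19551592 -0.03487257  1.80579411] [ 1.92220435e-01 -2.98924841e-04 -9.81351728e-01]
```

```bash
sleep 1; ls . pics
```

```text
.:
h.py
pics

pics:
_last_scene.png
_last_top.png
_scene.npz
_top.npz
scene0.png
top0.png
```

View pics/top0.png

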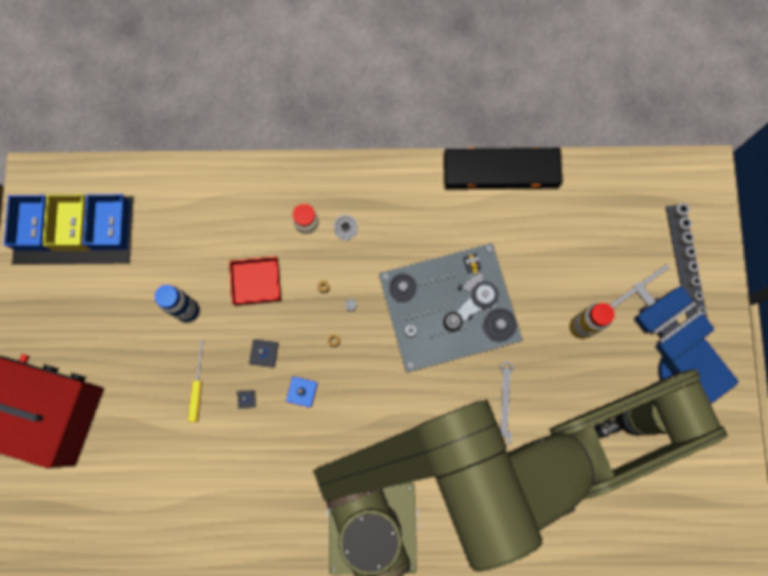

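View pics/scene0.png

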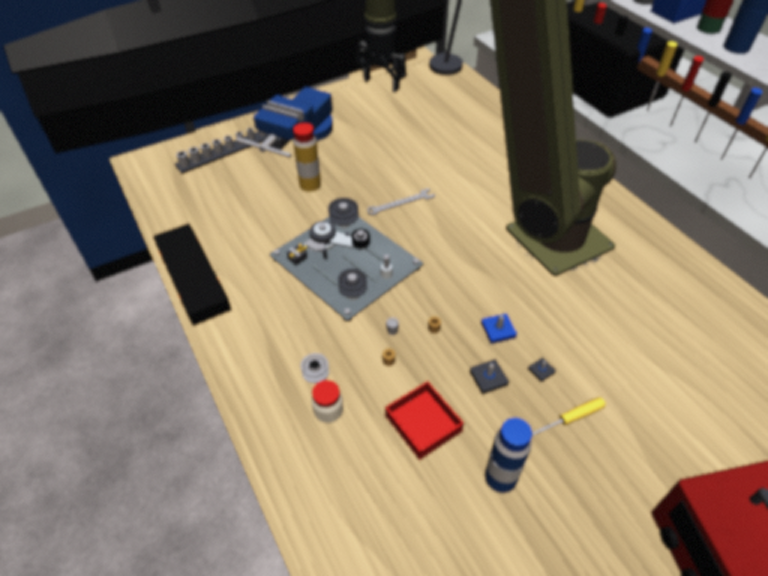

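The top view shows the sleeves at about (323,287) and (334,341) in the 1.5x picture, with the socket at (350,305). There are three gauges: a large dark one at (263,352), a small dark one at (246,399) and a blue one at (302,391). The one meant is not blue and is the larger of its colour, so it is the one at (263,352). I'll confirm that in an enlarged crop.

```bash
python3 - <<'E'
from h import *
a=load('top');b=load('scene')
def crop(d,x0,y0,x1,y1,s):
    return cv2.resize(np.ascontiguousarray(d['frame'][y0:y1,x0:x1,::-1]),None,fx=s,fy=s,interpolation=cv2.INTER_CUBIC)
A=crop(a,150,165,250,280,5); B=crop(b,250,205,380,305,5)
C=np.zeros((600,800,3),np.uint8)
cv2.imwrite('pics/crop_top.png',A); cv2.imwrite('pics/crop_scene.png',B)
E
```

```text
(no output)
```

View pics/crop_top.png

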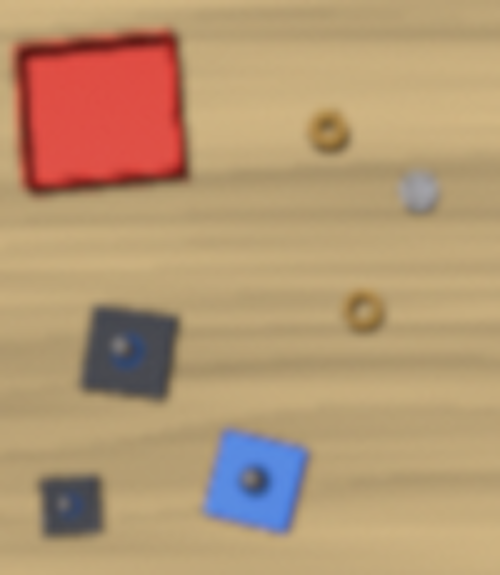

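View pics/crop_scene.png

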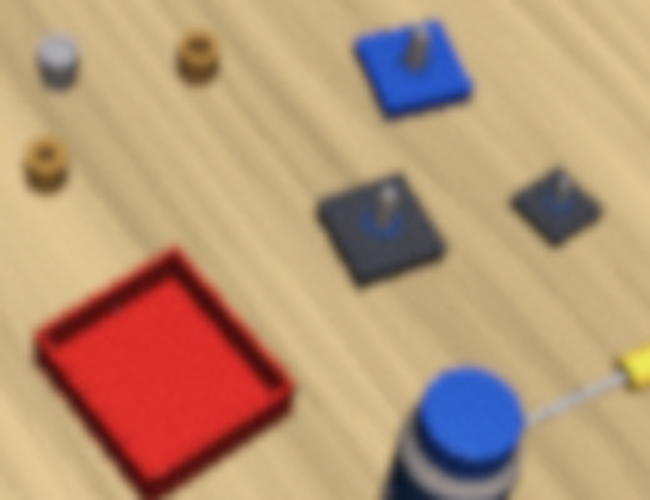

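The crops show the dark block at top-crop (130,352) to be clearly bigger than the dark one at (71,506), and not blue, so it is the gauge. The sleeve rings are at top-crop (329,130) and (364,311), and at scene-crop (46,153) and (200,46).

```bash
python3 - <<'E'
from h import *
a=load('top');b=load('scene')
T=lambda u,v,z:ray(a,150+(u-2)/5,165+(v-2)/5,z)[:2].round(4)
S=lambda u,v,z:ray(b,250+(u-2)/5,205+(v-2)/5,z)[:2].round(4)
F=lambda u,v,z:ray(a,u/1.5,v/1.5,z)[:2].round(4)
G=lambda u,v,z:ray(b,u/1.5,v/1.5,z)[:2].round(4)
print('A',T(329,130,.03),S(46,153,.03)); print('B',T(364,311,.03),S(200,46,.03))
print('tip',T(121,346,.056),S(391,187,.056)); print('foot',T(129,352,.02),S(382,223,.02))
print('block corners',[T(*c,.02) for c in((95,308),(178,318),(165,398),(82,387))])
print('block S',[S(*c,.02) for c in((318,210),(402,175),(443,243),(362,275))])
print('tray',[T(*c,.04) for c in((15,45),(176,33),(188,178),(28,192))],[S(*c,.04) for c in((38,340),(178,248),(293,388),(152,490))])
print('socket',T(418,190,.034))
print('drive',[F(*c,.02) for c in((382,273),(490,247),(521,341),(407,371))],[G(*c,.02) for c in((272,255),(347,317),(422,263))])
print('roller',F(485,293,.085),'drum',F(453,321,.06), 'S',G(322,231,.085),G(361,237,.06))
E
```

```text
A [0.5815 0.1178] [0.5805 0.1174]
B [0.4454 0.0911] [0.4448 0.0921]
tip [0.418  0.2644] [0.4133 0.2629]
foot [0.418  0.2645] [0.4162 0.2653]
block corners [array([0.4509, 0.2904]), array([0.4429, 0.229 ]), array([0.3839, 0.2374]), array([0.3926, 0.2984])]
block S [array([0.4463, 0.2369]), array([0.383 , 0.2414]), array([0.3914, 0.2967]), array([0.45  , 0.2907])]
tray [array([0.6464, 0.3514]), array([0.6545, 0.2316]), array([0.5441, 0.2206]), array([0.5347, 0.3383])] [array([0.6565, 0.2407]), array([0.5479, 0.227 ]), array([0.5404, 0.3433]), array([0.6476, 0.3577])]
socket [0.5346 0.0513]
drive [array([ 0.6153, -0.0286]), array([ 0.68  , -0.3014]), array([ 0.4405, -0.3687]), array([ 0.3694, -0.0875])] [array([ 0.6842, -0.2963]), array([ 0.6101, -0.0234]), array([ 0.3686, -0.0836])]
roller [ 0.5484 -0.2755] drum [ 0.4852 -0.1992] S [ 0.5606 -0.2479] [ 0.4754 -0.2043]
```

Call:
drive_tool(
  steps=[
    [[0, 37, -39], 0],
    [[0, 37, -39], 0],
    [[0, 37, -39], 0],
    [[0, 37, -39], 0],
    [[0, 37, -39], 0],
    [[0, 37, -39], 0],
    [[0, 37, -39], 0],
    [[0, 37, -39], 0],
  ],
  claw=60,
)

```text
time: 1.1
eef_pos: [0.3792, -0.1126, 0.2032]
orientation: [[0.0, 0.908, 0.42], [0.0, 0.42, -0.908], [-1.0, 0.0, 0.0]]
wrist_force: [1.2, -0.6, -0.5]
finger_gap: 0.7
```

Call:
drive_tool(
  steps=[
    [[0, 37, -39], 0],
    [[0, 37, -39], 0],
    [[0, 37, -39], 0],
    [[0, 37, -39], 0],
    [[40, 0, 0], 0],
    [[40, 0, 0], 0],
    [[20, 0, 0], 0],
    [[0, 0, 0], 0],
  ],
)

```text
time: 2.1
eef_pos: [0.4458, 0.0894, 0.1016]
orientation: [[-0.005, 0.907, 0.421], [-0.001, 0.421, -0.907], [-1.0, -0.005, -0.002]]
wrist_force: [-0.3, 1.2, -0.3]
finger_gap: 0.704
```

```bash
cat >> h.py <<'E'
def state():
    s=arm.sense(); print('t',round(float(s['time']),2),'pos',np.round(s['eef_pos'],4),'F',np.round(s['wrist_force'],1),'gap',round(float(s['finger_gap'])*85.4,1),'q',np.round(s['qpos'],2)); return s
def go(p,s=None):
    s=s or arm.sense(); R=np.array(s['orientation']); print('tool shift mm',p,(R.T@(np.array(p)-s['eef_pos'])*1000).round(1))
E
python3 - <<'E'
from h import *
s=state(); print(np.round(s['orientation'],3).tolist()); go([.445,.0918,.006]); 
d=get('scene'); save(d,'s1.png',(250,130,410,250),5)
E
```

```text
t 2.1 pos [0.4458 0.0894 0.1016] F [-0.3  1.2 -0.3] gap 60.1 q [ 0.1   0.26  1.89 -0.    1.01  1.24]
[[-0.005, 0.907, 0.421], [-0.001, 0.421, -0.907], [-1.0, -0.005, -0.002]]
tool shift mm [0.445, 0.0918, 0.006] [95.6  0.7 -2.4]
```

View pics/s1.png

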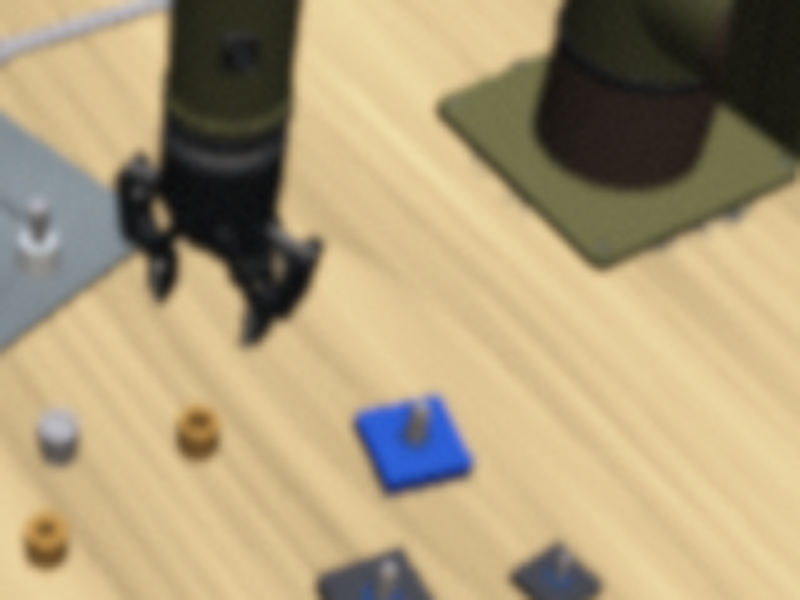

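Call:
drive_tool(
  steps=[
    [[40, 0.5, -2], 0],
    [[40, 0, 0], 0],
    [[17, 0, 0], 0],
    [[0, 0, 0], 0],
  ],
)

```text
time: 2.65
eef_pos: [0.4476, 0.0914, 0.0063]
orientation: [[-0.001, 0.907, 0.42], [-0.0, 0.42, -0.907], [-1.0, -0.001, -0.0]]
wrist_force: [-0.2, -0.5, -0.2]
finger_gap: 0.703
```

Call:
drive_tool(
  steps=[
    [[0, 0, 0], 0],
    [[0, 0, 0], 0],
    [[0, 0, 0], 0],
    [[0, 0, 0], 0],
    [[0, 0, 0], 0],
  ],
  claw=20,
  grip_force=40,
)

```text
time: 3.28
eef_pos: [0.4475, 0.0915, 0.0065]
orientation: [[0.0, 0.907, 0.42], [0.0, 0.42, -0.907], [-1.0, 0.0, 0.0]]
wrist_force: [-0.7, -0.4, -0.0]
finger_gap: 0.235
```

```bash
python3 - <<'E'
from h import *
s=state(); go([.417,.264,.08]); print(s['orientation'])
E
```

```text
t 3.27 pos [0.4475 0.0915 0.0065] F [-0.7 -0.4 -0. ] gap 20.1 q [ 0.11  0.4   2.   -0.    0.74  1.25]
tool shift mm [0.417, 0.264, 0.08] [ -73.5   44.8 -169.3]
[[ 2.76273674e-04  9.07376398e-01  4.20318923e-01]
 [ 8.96209788e-06  4.20318936e-01 -9.07376433e-01]
 [-9.99999962e-01  2.54451160e-04  1.07991061e-04]]
```

The gap closed to 20 mm, so the fingers are not on a 30 mm tube. I'll look.

```bash
python3 - <<'E'
from h import *
d=get('scene'); save(d,'s2.png',(240,170,340,250),6)
p=proj(d,[[.445,.0918,.03],[.445,.0918,0],arm.sense()['eef_pos']]); print(((p-[240,170])*6).round())
d=get('top'); print(proj(d,[.445,.0918,.03])); cv2.imwrite('pics/t2.png',cv2.resize(d['frame'][170:260,170:270,::-1],None,fx=6,fy=6))
E
```

```text
[[297. 263.]
 [294. 294.]
 [291. 289.]]
[[222.21669378 226.91472421]]
```

View pics/s2.png

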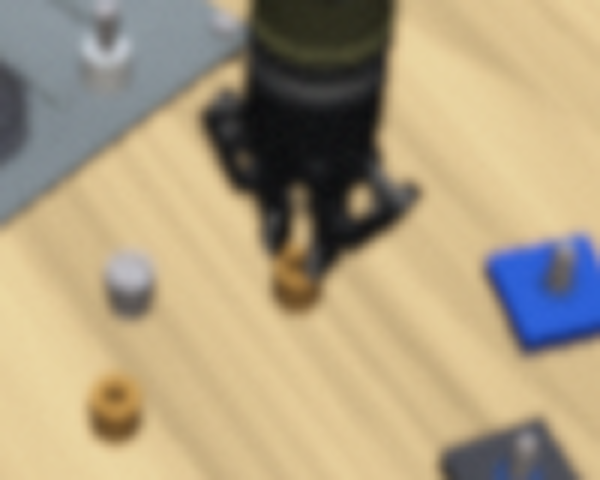

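View pics/t2.png

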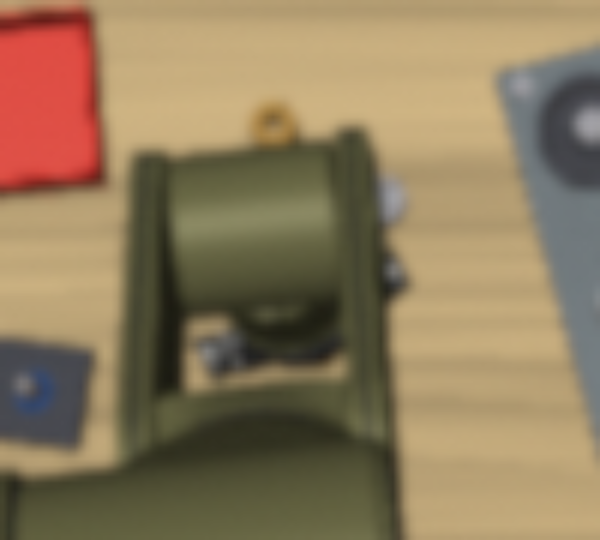

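```bash
python3 - <<'E'
from h import *
d=load('scene')
q=lambda p:((proj(d,p)-[250,130])*5).round().tolist()
z=np.array([.42,-.907,0]);c=np.array([.4458,.0894,.1016])
print(q([c+z*.03,c-z*.03,c+z*.03+[0,0,.02],c-z*.03+[0,0,.02]]))
b=np.array([.4475,.0915,.0065]); q2=lambda p:((proj(d,p)-[240,170])*6).round().tolist()
print(q2([b+z*.01,b-z*.01,b+z*.01+[0,0,.025],b-z*.01+[0,0,.025]]))
# gold pixel mask in the gripper crop, and brass in initial
f=d['frame'].astype(int); m=(f[...,0]-f[...,2]>85)&(f[...,0]<215)
ys,xs=np.nonzero(m[200:235,275:305]); print(len(xs),((xs.mean()+275-240)*6,(ys.mean()+200-170)*6),(xs.min()+35)*6,(xs.max()+35)*6,(ys.min()+30)*6,(ys.max()+30)*6)
E
```

```text
[[163.0, 330.0], [240.0, 370.0], [164.0, 310.0], [242.0, 351.0]]
[[276.0, 281.0], [305.0, 297.0], [278.0, 254.0], [308.0, 270.0]]
15 (np.float64(287.6), np.float64(267.2)) 276 300 246 282
```

The projections put the visible fingertips about 25 mm above the reported TCP, so the jaws probably shut just above the sleeve. I'll open up and go down carefully while watching the force.

Call:
drive_tool(
  steps=[
    [[0, 0, 0], 0],
    [[0, 0, 0], 0],
    [[0, 0, 0], 0],
    [[2, -2, -1], 0],
    [[2, 0, 0], 0],
    [[1, 0, 0], 0],
    [[0, 0, 0], 0],
  ],
  claw=50,
)

```text
time: 4.25
eef_pos: [0.4452, 0.0916, 0.0012]
orientation: [[-0.0, 0.907, 0.42], [-0.0, 0.42, -0.907], [-1.0, -0.0, -0.0]]
wrist_force: [-0.5, 0.6, -1.1]
finger_gap: 0.584
```

```bash
python3 - <<'E'
from h import *
s=state(); go([.445,.0918,.0])
d=get('scene'); cv2.imwrite('pics/s3.png',cv2.resize(d['frame'][180:230,262:322,::-1],None,fx=12,fy=12,interpolation=cv2.INTER_CUBIC))
c=np.array(s['eef_pos']);z=np.array([.42,-.907,0])
print(((proj(d,[c,c+z*.025,c-z*.025,[.445,.0918,.03],[.445,.0918,0]])-[262,180])*12).round().tolist())
E
```

```text
t 4.25 pos [0.4452 0.0916 0.0012] F [-0.5  0.6 -1.1] gap 49.9 q [ 0.11  0.41  2.01 -0.    0.72  1.25]
tool shift mm [0.445, 0.0918, 0.0] [ 1.2 -0.1 -0.3]
[[323.0, 466.0], [251.0, 426.0], [396.0, 506.0], [330.0, 405.0], [324.0, 469.0]]
```

View pics/s3.png

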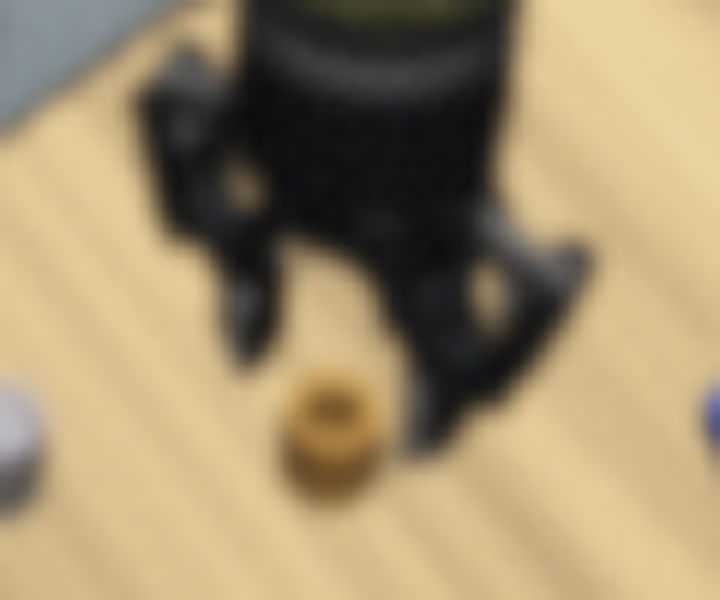

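Call:
drive_tool(
  steps=[
    [[1, 0, 0], 0],
    [[1, 0, 0], 0],
    [[1, 0, 0], 0],
    [[0, 0, 0], 0],
  ],
)

```text
time: 4.8
eef_pos: [0.4451, 0.0916, -0.0018]
orientation: [[-0.0, 0.907, 0.42], [0.0, 0.42, -0.907], [-1.0, -0.0, -0.0]]
wrist_force: [-0.9, -0.7, 0.7]
finger_gap: 0.59
```

There is no contact at a reported z of -2 mm, so the tips really are higher than the TCP reading. I'll continue down.

Call:
drive_tool(
  steps=[
    [[3, 0, 0], 0],
    [[3, 0, 0], 0],
    [[3, 0, 0], 0],
    [[2, 0, 0], 0],
    [[2, 0, 0], 0],
    [[0, 0, 0], 0],
  ],
)

```text
time: 5.55
eef_pos: [0.4451, 0.0916, -0.0149]
orientation: [[-0.0, 0.907, 0.42], [-0.0, 0.42, -0.907], [-1.0, -0.0, -0.0]]
wrist_force: [0.1, -0.7, 0.0]
finger_gap: 0.587
```

Call:
drive_tool(
  steps=[
    [[0, 0, 0], 0],
    [[0, 0, 0], 0],
    [[0, 0, 0], 0],
    [[0, 0, 0], 0],
    [[0, 0, 0], 0],
  ],
  claw=20,
  grip_force=40,
)

```text
time: 6.18
eef_pos: [0.4453, 0.0917, -0.0144]
orientation: [[0.0, 0.907, 0.42], [0.0, 0.42, -0.907], [-1.0, 0.0, 0.0]]
wrist_force: [-0.7, 0.7, 6.3]
finger_gap: 0.337
```

Call:
drive_tool(
  steps=[
    [[-15, 0, 0], 0],
    [[-30, 0, 0], 0],
    [[-32, 0, 0], 0],
    [[0, 16, -56], 0],
    [[0, 16, -56], 0],
    [[0, 15, -56.5], 0],
    [[0, 0, 0], 0],
    [[0, 0, 0], 0],
  ],
)

```text
time: 7.18
eef_pos: [0.4163, 0.2639, 0.0618]
orientation: [[-0.001, 0.907, 0.422], [-0.001, 0.422, -0.907], [-1.0, -0.001, 0.001]]
wrist_force: [-0.8, -1.3, -1.4]
finger_gap: 0.339
```

```bash
python3 - <<'E'
from h import *
s=state(); go([.4172,.2645,.04])
d=get('scene'); cv2.imwrite('pics/s4.png',cv2.resize(d['frame'][190:265,295:355,::-1],None,fx=8,fy=8,interpolation=cv2.INTER_CUBIC))
c=np.array(s['eef_pos'])
print(((proj(d,[[.4172,.2645,.056],[.4172,.2645,.02],[c[0],c[1],c[2]+.015],[c[0],c[1],c[2]+.045]])-[295,190])*8).round().tolist())
E
```

```text
t 7.17 pos [0.4163 0.2639 0.0618] F [-0.8 -1.3 -1.4] gap 29.0 q [ 0.48  0.35  1.86 -0.    0.93  1.62]
tool shift mm [0.4172, 0.2645, 0.04] [21.8  1.1 -0.2]
[[257.0, 423.0], [245.0, 473.0], [265.0, 391.0], [275.0, 346.0]]
```

View pics/s4.png

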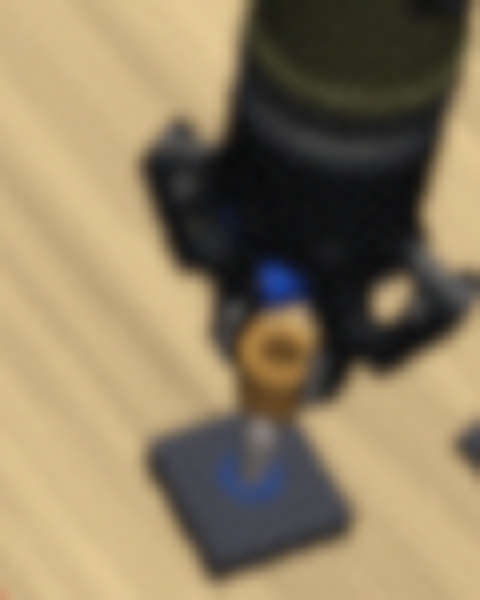

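Call:
drive_tool(
  steps=[
    [[8, 1, 0], 0],
    [[8, 0, 0], 0],
    [[4, 0, 0], 0],
    [[2, 0, 0], 0],
    [[2, 0, 0], 0],
    [[0, 0, 0], 0],
  ],
)

```text
time: 7.98
eef_pos: [0.418, 0.2647, 0.0383]
orientation: [[-0.0, 0.907, 0.42], [0.0, 0.42, -0.907], [-1.0, 0.0, -0.0]]
wrist_force: [-0.5, 0.1, -0.7]
finger_gap: 0.337
```

Call:
drive_tool(
  steps=[
    [[1.5, 0, 0], 0],
    [[1.5, 0, 0], 0],
    [[1.5, 0, 0], 0],
    [[1.5, 0, 0], 0],
    [[0, 0, 0], 0],
  ],
)

```text
time: 8.6
eef_pos: [0.4178, 0.2646, 0.0322]
orientation: [[-0.0, 0.907, 0.42], [-0.0, 0.42, -0.907], [-1.0, -0.0, 0.0]]
wrist_force: [-0.7, -0.1, -1.0]
finger_gap: 0.336
```

Call:
drive_tool(
  steps=[
    [[3, 0, 0], 0],
    [[3, 0, 0], 0],
    [[3, 0, 0], 0],
    [[3, 0, 0], 0],
    [[3, 0, 0], 0],
    [[0, 0, 0], 0],
  ],
)

```text
time: 9.35
eef_pos: [0.4177, 0.2646, 0.017]
orientation: [[-0.001, 0.907, 0.42], [-0.0, 0.42, -0.907], [-1.0, -0.001, 0.0]]
wrist_force: [0.2, 0.7, -1.0]
finger_gap: 0.337
```

It slides freely past the taper, so this sleeve fits. I'll lower it a bit more and release.

Call:
drive_tool(
  steps=[
    [[3, 0, 0], 0],
    [[3, 0, 0], 0],
    [[2, 0, 0], 0],
    [[0, 0, 0], 0],
  ],
)

```text
time: 9.85
eef_pos: [0.4179, 0.2646, 0.0091]
orientation: [[-0.0, 0.907, 0.42], [-0.0, 0.42, -0.907], [-1.0, -0.0, 0.0]]
wrist_force: [-0.1, -0.2, -0.9]
finger_gap: 0.335
```

Call:
drive_tool(
  steps=[
    [[0, 0, 0], 0],
    [[0, 0, 0], 0],
    [[0, 0, 0], 0],
    [[-20, 0, 0], 0],
    [[-40, 0, 0], 0],
    [[-40, 0, 0], 0],
    [[0, 0, 0], 0],
  ],
  claw=60,
)

```text
time: 10.72
eef_pos: [0.4205, 0.2661, 0.1125]
orientation: [[0.007, 0.907, 0.42], [0.004, 0.42, -0.907], [-1.0, 0.008, -0.0]]
wrist_force: [0.4, 0.2, 0.6]
finger_gap: 0.703
```

```bash
python3 - <<'E'
from h import *
s=state(); go([.581,.1176,s['eef_pos'][2]])
d=get('scene'); cv2.imwrite('pics/s5.png',cv2.resize(d['frame'][190:265,295:355,::-1],None,fx=8,fy=8,interpolation=cv2.INTER_CUBIC))
print(((proj(d,[[.4172,.2645,.056],[.4172,.2645,.05],[.4172,.2645,.02]])-[295,190])*8).round().tolist())
E
```

```text
t 10.72 pos [0.4205 0.2661 0.1125] F [0.4 0.2 0.6] gap 60.1 q [ 0.48  0.29  1.8  -0.    1.05  1.62]
tool shift mm [0.581, 0.1176, np.float64(0.11251906674598908)] [  0.6  83.2 202.2]
[[257.0, 423.0], [255.0, 432.0], [245.0, 473.0]]
```

View pics/s5.png

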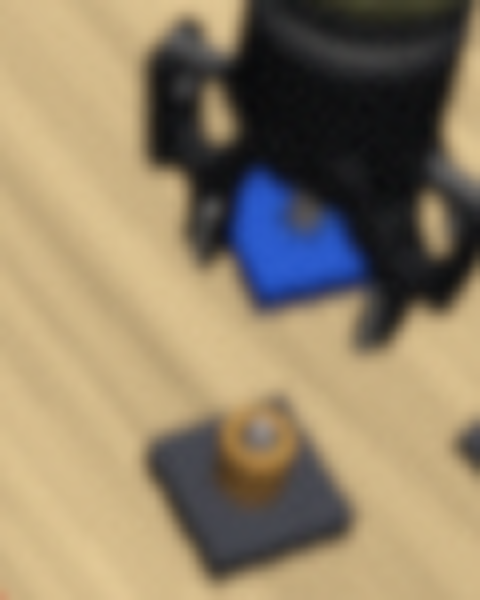

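The sleeve stands fully down on the gauge, its top ring at (258,430) as predicted for z = 0.05. Next is the other sleeve.

Call:
drive_tool(
  steps=[
    [[0, 22, 50], 0],
    [[0, 22, 50], 0],
    [[0, 21, 51], 0],
    [[0, 21, 51], 0],
    [[40, 0, 0], 0],
    [[30, 0, 0], 0],
    [[0, 0, 0], 0],
    [[0, 0, 0], 0],
  ],
  claw=52,
)

```text
time: 11.78
eef_pos: [0.5808, 0.1176, 0.0392]
orientation: [[-0.001, 0.907, 0.42], [-0.0, 0.42, -0.907], [-1.0, -0.001, -0.0]]
wrist_force: [0.3, -0.3, -0.3]
finger_gap: 0.608
```

```bash
python3 - <<'E'
from h import *
s=state(); go([.581,.1176,-.0135]); print(np.round(s['orientation'],3).tolist())
E
```

```text
t 11.78 pos [0.5808 0.1176 0.0392] F [ 0.3 -0.3 -0.3] gap 51.9 q [0.13 0.49 1.67 0.   0.98 1.27]
tool shift mm [0.581, 0.1176, -0.0135] [52.7  0.2  0.1]
[[-0.001, 0.907, 0.42], [-0.0, 0.42, -0.907], [-1.0, -0.001, -0.0]]
```

Call:
drive_tool(
  steps=[
    [[22, 0, 0], 0],
    [[20, 0, 0], 0],
    [[8, 0, 0], 0],
    [[2, 0, 0], 0],
    [[0, 0, 0], 0],
  ],
)

```text
time: 12.4
eef_pos: [0.5816, 0.1177, -0.0118]
orientation: [[0.002, 0.907, 0.421], [0.0, 0.421, -0.907], [-1.0, 0.001, 0.001]]
wrist_force: [-0.4, 0.8, -0.8]
finger_gap: 0.609
```

Call:
drive_tool(
  steps=[
    [[0, 0, 0], 0],
    [[0, 0, 0], 0],
    [[0, 0, 0], 0],
    [[0, 0, 0], 0],
    [[0, 0, 0], 0],
  ],
  claw=20,
  grip_force=40,
)

```text
time: 13.02
eef_pos: [0.5816, 0.1176, -0.0116]
orientation: [[0.002, 0.907, 0.42], [0.0, 0.42, -0.907], [-1.0, 0.002, 0.001]]
wrist_force: [-1.0, 0.2, 5.8]
finger_gap: 0.33
```

Call:
drive_tool(
  steps=[
    [[-20, 0, 0], 0],
    [[-30, 0, 0], 0],
    [[-30, 0, 0], 0],
    [[0, 29, -50], 0],
    [[0, 29, -50], 0],
    [[0, 28, -49], 0],
    [[0, 0, 0], 0],
    [[0, 0, 0], 0],
  ],
)

```text
time: 14.02
eef_pos: [0.5955, 0.2886, 0.0667]
orientation: [[-0.001, 0.907, 0.421], [-0.001, 0.421, -0.907], [-1.0, -0.002, 0.001]]
wrist_force: [0.3, -0.1, -0.8]
finger_gap: 0.331
```

Call:
drive_tool(
  steps=[
    [[25, 0, 0], 0],
    [[25, 0, 0], 0],
    [[12, 0, 0], 0],
    [[5, 0, 0], 0],
    [[0, 0, 0], 0],
  ],
)

```text
time: 14.65
eef_pos: [0.5966, 0.2884, 0.0005]
orientation: [[0.0, 0.908, 0.42], [-0.0, 0.42, -0.908], [-1.0, 0.0, 0.0]]
wrist_force: [1.0, 0.1, -1.4]
finger_gap: 0.33
```

Next I'll release it, rise clear, and look at the tray.

Call:
drive_tool(
  steps=[
    [[3, 0, 0], 0],
    [[0, 0, 0], 0],
    [[0, 0, 0], 0],
    [[0, 0, 0], 0],
    [[-20, 0, 0], 0],
    [[-60, 0, 0], 0],
    [[-60, 0, 0], 0],
    [[-40, 0, 0], 0],
  ],
  claw=46,
)

```text
time: 15.65
eef_pos: [0.5974, 0.2894, 0.1809]
orientation: [[0.004, 0.907, 0.42], [0.002, 0.42, -0.907], [-1.0, 0.004, 0.0]]
wrist_force: [0.2, -0.3, -0.8]
finger_gap: 0.541
```

```bash
python3 - <<'E'
from h import *
s=state()
d=get('scene'); save(d,'s6.png',(170,120,350,310),3)
f=d['frame'].astype(int)
print(((proj(d,[[.597,.289,.034],[.4172,.2645,.05]])-[170,120])*3).round().tolist())
go([.431,-.215,s['eef_pos'][2]])
E
```

```text
t 15.65 pos [0.5974 0.2894 0.1809] F [ 0.2 -0.3 -0.8] gap 46.2 q [ 0.39  0.44  1.34 -0.    1.35  1.52]
[[337.0, 472.0], [470.0, 372.0]]
tool shift mm [0.431, -0.215, np.float64(0.1809076084120394)] [   1.2 -366.   387.6]
```

View pics/s6.png

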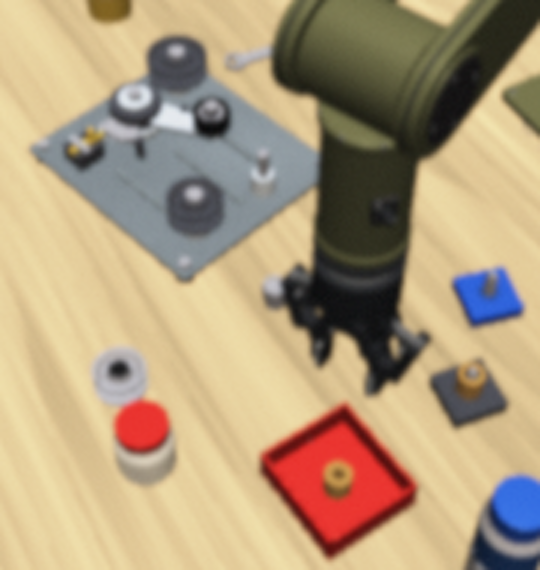

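Both sleeves are placed: the second stands mid-tray at (338,478) and the first is down on the gauge at (471,378). The roller is at (212,115) in this crop. I'll check its position against the model and then drive there with the jaws shut.

```bash
python3 - <<'E'
from h import *
d=load('scene'); th=np.radians(14.2); R=np.array([[np.cos(th),-np.sin(th)],[np.sin(th),np.cos(th)]]); c=np.array([.526,-.196])
for n,u,v,z in(('roller',212,110,.08),('pivot?',136,99,.08),('pump',193,193,.083),('crank',177,52,.083),('stud',264,153,.082)): print(n,ray(d,170+u/3,120+v/3,z)[:2].round(4))
for n,p in(('roller',(-44,10)),('pivot',(0,-85)),('pump',(68,104)),('crank',(-82,-97)),('stud',(-35,112))): print(n,(c+R@np.array(p)/1e3).round(4))
E
```

```text
roller [ 0.4812 -0.192 ]
pivot? [ 0.5541 -0.2565]
pump [ 0.5664 -0.0786]
crank [ 0.4713 -0.3062]
stud [ 0.4629 -0.0944]
roller [ 0.4809 -0.1971]
pivot [ 0.5469 -0.2784]
pump [ 0.5664 -0.0785]
crank [ 0.4703 -0.3102]
stud [ 0.4646 -0.096 ]
```

Call:
drive_tool(
  steps=[
    [[0, -36, 39], 0],
    [[0, -36, 39], 0],
    [[0, -36, 39], 0],
    [[0, -36, 39], 0],
    [[0, -36, 39], 0],
    [[0, -36, 39], 0],
    [[0, -36, 39], 0],
    [[0, -36, 39], 0],
  ],
  claw=0,
)

```text
time: 16.7
eef_pos: [0.4654, -0.1167, 0.1774]
orientation: [[0.001, 0.907, 0.421], [-0.0, 0.421, -0.907], [-1.0, 0.0, 0.001]]
wrist_force: [1.1, 0.2, 0.3]
finger_gap: -0.001
```

Call:
drive_tool(
  steps=[
    [[0, -36, 40], 0],
    [[0, -34, 40], 0],
    [[0, 0, 0], 0],
    [[0, 0, 0], 0],
  ],
)

```text
time: 17.2
eef_pos: [0.4359, -0.217, 0.1771]
orientation: [[-0.0, 0.908, 0.419], [0.001, 0.419, -0.908], [-1.0, 0.0, -0.001]]
wrist_force: [-0.2, 0.3, -0.6]
finger_gap: 0.002
```

```bash
python3 - <<'E'
from h import *
s=state(); go([.437,-.218,.025]); print(np.round(s['orientation'],3).tolist())
E
```

```text
t 17.2 pos [ 0.4359 -0.217   0.1771] F [-0.2  0.3 -0.6] gap 0.2 q [-0.55  0.21  1.72  0.    1.21  0.59]
tool shift mm [0.437, -0.218, 0.025] [152.1   0.5   1.5]
[[-0.0, 0.908, 0.419], [0.001, 0.419, -0.908], [-1.0, 0.0, -0.001]]
```

Call:
drive_tool(
  steps=[
    [[50, 0, 0], 0],
    [[50, 0, 1], 0],
    [[30, 0, 1], 0],
    [[15, 0, 0], 0],
    [[7, 0, 0], 0],
    [[0, 0, 0], 0],
  ],
)

```text
time: 17.95
eef_pos: [0.4373, -0.2181, 0.0252]
orientation: [[-0.0, 0.907, 0.422], [0.0, 0.422, -0.907], [-1.0, -0.0, -0.001]]
wrist_force: [-0.4, -0.1, 0.6]
finger_gap: -0.002
```

Call:
drive_tool(
  steps=[
    [[0, 5, 0], 0],
    [[0, 5, 0], 0],
    [[0, 2, 0], 0],
    [[0, 0, 0], 0],
  ],
)

```text
time: 18.45
eef_pos: [0.4483, -0.2141, 0.0256]
orientation: [[0.001, 0.907, 0.421], [-0.0, 0.421, -0.907], [-1.0, 0.0, 0.001]]
wrist_force: [0.8, -0.6, -0.8]
finger_gap: -0.004
```

Call:
drive_tool(
  steps=[
    [[0, 3, 0], 0],
    [[0, 3, 0], 0],
    [[0, 0, 0], 0],
  ],
)

```text
time: 18.82
eef_pos: [0.4511, -0.2116, 0.0252]
orientation: [[-0.004, 0.907, 0.421], [-0.0, 0.421, -0.907], [-1.0, -0.004, -0.002]]
wrist_force: [-5.9, -2.5, 3.9]
finger_gap: 0.001
```

Contact shows as a 6.4 N push-back at the expected place. I'll push on.

Call:
drive_tool(
  steps=[
    [[0, 5, 0], 0],
    [[0, 5, 0], 0],
    [[0, 5, 1], 0],
    [[0, 5, 0], 0],
    [[0, 5, 1], 0],
    [[0, 5, 0], 0],
    [[0, 5, 1], 0],
    [[0, 5, 0], 0],
  ],
)

```text
time: 19.82
eef_pos: [0.4858, -0.1974, 0.0248]
orientation: [[-0.009, 0.907, 0.421], [0.0, 0.421, -0.907], [-1.0, -0.008, -0.004]]
wrist_force: [-9.2, -4.4, 5.0]
finger_gap: 0.003
```

Call:
drive_tool(
  steps=[
    [[0, 4, 0], 0],
    [[0, 4, 0], 0],
    [[0, 4, 0], 0],
    [[0, 4, 0], 0],
    [[0, 0, 0], 0],
    [[0, 0, 0], 0],
  ],
)

```text
time: 20.58
eef_pos: [0.5001, -0.1908, 0.0246]
orientation: [[-0.009, 0.907, 0.421], [0.0, 0.421, -0.907], [-1.0, -0.008, -0.004]]
wrist_force: [-10.1, -4.5, 4.9]
finger_gap: 0.0
```

```bash
python3 - <<'E'
from h import *
s=state(); d=get('scene'); x0,y0=205,125
th=np.radians(14.2); R=np.array([[np.cos(th),-np.sin(th)],[np.sin(th),np.cos(th)]]); P=np.array([.5469,-.2784])
for a in(.45,.5,.55,.6,.65,.7,.75):
    g=np.radians(114.85)-a; p=P+R@(.1047*np.array([np.cos(g),np.sin(g)]))
    print(a,p.round(4),((proj(d,[p[0],p[1],.085])-[x0,y0])*8).round().tolist(), 'y-gap',round(float(np.array(s['orientation'])[:2,1]@(p-s['eef_pos'][:2]))*1000,1))
cv2.imwrite('pics/s7.png',cv2.resize(d['frame'][y0:y0+70,x0:x0+75,::-1],None,fx=8,fy=8,interpolation=cv2.INTER_CUBIC))
E
```

```text
t 20.57 pos [ 0.5001 -0.1908  0.0246] F [-10.1  -4.5   4.9] gap 0.0 q [-0.44  0.46  1.8  -0.    0.89  0.7 ]
0.45 [ 0.5229 -0.1765] [[220.0, 298.0]] y-gap 26.7
0.5 [ 0.528  -0.1754] [[211.0, 303.0]] y-gap 31.8
0.55 [ 0.5332 -0.1746] [[202.0, 308.0]] y-gap 36.8
0.6 [ 0.5384 -0.174 ] [[192.0, 313.0]] y-gap 41.8
0.65 [ 0.5436 -0.1738] [[182.0, 318.0]] y-gap 46.7
0.7 [ 0.5488 -0.1737] [[172.0, 322.0]] y-gap 51.4
0.75 [ 0.5541 -0.1739] [[161.0, 326.0]] y-gap 56.1
```

View pics/s7.png

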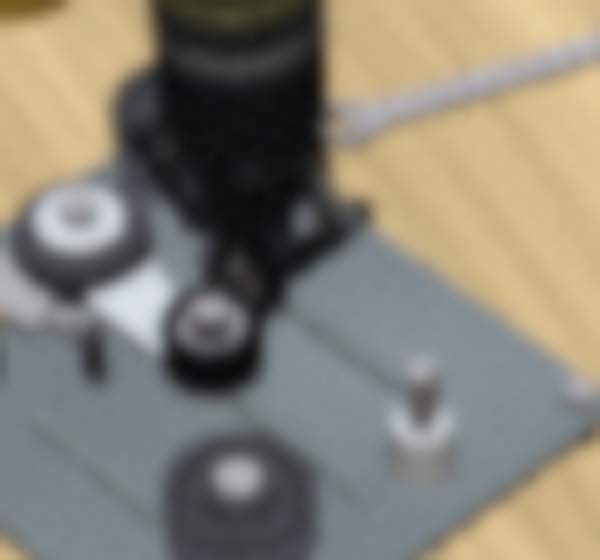

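The roller's bolt head is at (212,318), which matches about 0.50 rad. The contact gap of 33 mm also gives about 0.51. I'll go 12 mm further, to about 0.63.

Call:
drive_tool(
  steps=[
    [[0, 3, 0], 0],
    [[0, 3, 0], 0],
    [[0, 3, 0], 0],
    [[0, 3, 0], 0],
    [[0, 0, 0], 0],
    [[0, 0, 0], 0],
    [[0, 0, 0], 0],
  ],
)

```text
time: 21.5
eef_pos: [0.5102, -0.1859, 0.0246]
orientation: [[-0.011, 0.907, 0.421], [0.0, 0.421, -0.907], [-1.0, -0.01, -0.005]]
wrist_force: [-12.1, -4.9, 5.3]
finger_gap: -0.003
```

```bash
python3 - <<'E'
from h import *
old=load('scene'); s=state(); d=get('scene')
g=lambda x:cv2.cvtColor(np.array(x['frame']),cv2.COLOR_RGB2GRAY)
u0,v0=205+211/8,125+325/8; a,b=g(old),g(d); x,y=int(u0),int(v0)
up=lambda i:cv2.resize(i,None,fx=4,fy=4,interpolation=cv2.INTER_CUBIC)
t=up(a[y-6:y+7,x-6:x+7]); w=up(b[y-16:y+17,x-16:x+17]); r=cv2.matchTemplate(w,t,cv2.TM_CCOEFF_NORMED); _,m,_,l=cv2.minMaxLoc(r)
print('roller shift px',(l[0]/4-10,l[1]/4-10),'score',m)
th=np.radians(14.2); R=np.array([[np.cos(th),-np.sin(th)],[np.sin(th),np.cos(th)]]); P=np.array([.5469,-.2784])
for q in(.5,.55,.6,.65,.7):
    k=np.radians(114.85)-q; p=P+R@(.1047*np.array([np.cos(k),np.sin(k)])); print(q,((proj(d,[p[0],p[1],.08])).round(1)).tolist(),round(float(np.array(s['orientation'])[:2,1]@(p-s['eef_pos'][:2]))*1000,1))
# silver bright pixels at roller bolt and sleeve check by brass mask
for n,D in(('old',old),('new',d)):
    i=g(D)[y-14:y+15,x-14:x+15].astype(float); 
def brass(D,p):
    u,v=proj(D,p)[0]; f=np.array(D['frame']).astype(int)[int(v)-8:int(v)+9,int(u)-8:int(u)+9]; m=(f[...,0]-f[...,2]>60)&(f[...,1]>70); ys,xs=np.nonzero(m); return len(xs),(xs.mean()-8).round(1),(ys.mean()-8).round(1)
print(brass(d,[.4172,.2645,.035]),brass(d,[.597,.289,.019]))
E
```

```text
t 21.5 pos [ 0.5102 -0.1859  0.0246] F [-12.1  -4.9   5.3] gap -0.3 q [-0.42  0.46  1.78 -0.01  0.9   0.72]
roller shift px (-2.75, 1.5) score 0.9483185410499573
0.5 [[231.5, 163.9]] 20.6
0.55 [[230.3, 164.5]] 25.6
0.6 [[229.1, 165.1]] 30.6
0.65 [[227.9, 165.7]] 35.4
0.7 [[226.6, 166.2]] 40.2
(117, np.float64(0.5), np.float64(-3.4)) (104, np.float64(0.2), np.float64(-0.8))
```

```bash
python3 - <<'E'
from h import *
s=state(); print(np.abs(s['qvel']).max()); print(arm.job_done())
E
```

```text
t 21.55 pos [ 0.5102 -0.1859  0.0246] F [-11.9  -5.4   5.9] gap 0.2 q [-0.42  0.46  1.78 -0.01  0.9   0.72]
0.001191531694943281
the job is handed in; nothing more can be done
None
```

The job is handed in at 21.5 s. The fitting sleeve is on the gauge pin, the other sleeve is in the scrap tray, and the gripper is still holding the tensioner arm back.

- **Sleeves:** The sleeve nearer the robot slid freely past the pin's taper. A picture afterwards showed it fully down on the larger dark gauge. I did not try the other one on the pin; since only one fits, I put it straight into the red tray. A picture shows it standing in the middle.
- **Tensioner:** The closed fingers push on the roller with about 13 N and the arm was still. Contact geometry, the roller's shift in the picture and the spring force all put it at about 0.62 rad. That is past the last click at 0.46 and short of the 0.78 limit. I inferred that the pawl had dropped from this angle and did not see it directly.
- **Disagreements:** My first grasp closed on air because the open fingertips showed about 25 mm above the reported TCP. I lowered the gripper until the jaws closed on the sleeve, and nothing was disturbed. In the last brass-pixel check, the blob at the gauge was centred 3.4 pixels above my prediction. I put that down to the bright pin and the shaded lower side of the sleeve, but did not check further.

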